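# Load a long fuse into the V-groove fuse tester

## Robot

A 6-joint arm with a two-finger parallel gripper is mounted at the origin on the work surface. World frame = base frame: x ahead of the robot, y to its left, z up, the work surface at z = 0. Lengths are in m, angles in degrees, forces in N, time in s.
With the tool pointing down it reaches from about 0.25 to 0.725 m from the base axis. Payload 9.7 kg.
Tool frame: the origin (TCP) lies midway between the tips of the shut fingers; the grasp point (between the pads) lies 19 mm behind it (bot.hold_point_z is the distance from the TCP to the grasp point, in m); z points along the fingers, y is the line along which they close (so a half turn about z gives the same grasp; the last joint's range is limited). The gripper opens to 85 mm and grips with 20 to 120 N. Pads are 22 mm wide; open, the fingers measure 114 mm over their backs; the gripper's body (76 mm by 85 mm) begins 54 mm behind the grasp point. The pads swing forward as they close: fully open they stand 13 mm farther back than shut.
Start: joints at [0, 4.979, 10.078, 95.1, 0, 90], TCP at [0.55, -0, 0.231] pointing down, gripper open.
Joint ranges: [-179.16, 179.16], [-48.56, 103.87], [-65.8, 70.77], [-126.05, 130.52], [-82.76, 87.17], [-180, 180]. Speed limits (degrees/s): [127.2, 127.2, 147.25, 180, 180, 180].

## Interface

Orientations are given as [roll, pitch, yaw] about the fixed x, y, z axes, in that order (R = Rz(yaw) Ry(pitch) Rx(roll)).
In Python, from workcell import bot gives the robot as it stands.
- The arm moves only by the tool play_rows, never from a script. Its argument "steps" is a list that holds one entry, the list of rows, each a list of 4 numbers: the shift along the tool's x, y, z in m, then the turn about the tool's z in rad. In form: [[[tx, ty, tz, yaw], ...]]. A call has exactly 5 rows; each row shifts and turns the commanded pose from where the row before left it, along the tool's axes as they then stand; what a row does not reach is not made up. A row lasts 1/12 s, in which the tool goes at most 41.7 mm and 7.16 degrees, less where a joint would pass 70% of its speed; a pose out of reach is approached as far as the arm can. A call is refused whole if a number of a shift passes 0.0417 or a number of a turn 0.125, either way. A call with a gripper value outside its range is refused whole. "gripper" is the finger opening in m, from 0 to 0.0854, set as the call begins (left out, the last holds). The fingers move at their own pace and stop on an object; "squeeze" is the grip in N (left out, the last holds). Time passes only in rows, so rows that do not move let the fingers close, or fill a call up. It gives the time, the measured TCP pose, the force, the opening and the grip force at its end, in the units of the state.
- bot.get_obs(): the state, without advancing time (a new reading comes with each control period).
- bot.camera(name): name is "scene" or "side" or "wrist"; returns a dict with "img" (420x560x3 uint8, blue, green, red), "vfov" (degrees; the focal length in pixels is half the picture's height over the tangent of half this angle, whatever the lens; pixels are square), "cx", "cy" (the principal point, pixels), "xyz" and "attitude" of the camera in the world. Camera axes: x right, y down, z forward; pixel columns grow to the right and rows downward; lengths in m; the calibration is good to about 2 mm. A picture is of the moment at which its call begins. There is no depth.
- bot.job_done(): hands the job in; it is judged then, once.
The state is a dict: "time": time; "q": joint angles; "qd": joint speeds; "joint_efforts": joint torques, N m; "ee_pos": TCP position; "tcp_rot": TCP orientation; "wrist_force": force on the tool from outside, world axes, zero at the start; "torque": the same for the moment, N m; "opening": finger opening in m; "grasp_force": force on a finger pad.
Only numpy, scipy, OpenCV 4.12 (cv2) and the standard library are available. Lean on these libraries where they do the work, as an engineer would, in place of code of your own. Each camera call takes 0.05 s, during which the arm holds its last target. There are 200 camera calls.

## Task

Take the white fuse out of the blue tray and lay it in the V-groove of the fuse tester, at the open end. Then push it along the groove, under the sprung brass roller, until its end is pressed against the copper face of the red end stop, with about 8 N on the stop for a moment and never over 15 N. Let it go there, and leave the other fuses and the things on the bench alone.

Things in the scene. Friction and masses are not known exactly. Their poses are not given: they have to be found in the camera images.
- fuse_white: The fuse to load: a rigid cylinder 22 mm in diameter and 127 mm long, white ceramic with bright steel end caps, about 0.16 kg (0.11 to 0.22). Origin at the middle of its axis, x along the axis; both ends are alike. It lies in one of the tray's three places.
- fuse_brown: Another fuse of the same size and origin, brown with brass caps, in the tray; to be left alone.
- fuse_green: Another fuse of the same size and origin, green with steel caps, in the tray; to be left alone.
- tray: Fixed blue tray 250 x 160 mm, walls 14 mm high, with three places for fuses lying along its y axis, at x = -70, 0 and +70 mm. Origin at the centre of its underside. A lying fuse has its axis 15 mm above the tray's underside. Beside each fuse run two grey ribs whose tops are 10 mm above the underside.
- tester: Fixed fuse tester: grey base plate 300 x 110 x 12 mm with an aluminium V-groove along its x axis at y = 0. Origin at the centre of the base's underside, z up. The groove's +x end is open; the end stop sits near its -x end. A blue bridge (24 mm along x, 52 mm wide, top 92 mm up) straddles the groove at x = -60 mm. A white console 34 mm high stands at y = -71 to -126 mm.
- groove_mouth (a point): Point on the axis of a fuse lying in the groove, at the groove's open end (x = +130 mm of the tester, 40 mm above its underside); axes as the tester's. The 90-degree groove runs from here to x = -132 mm of the tester and is 34 mm wide over its flat shoulders, whose tops are 4.5 mm below this point; a lying fuse's top is 11 mm above it.
- roller_line (a point): Point on the groove's fuse axis straight below the brass roller (tester x = -60 mm, 40 mm up). The roller, 24 mm in diameter, hangs on a spring in the bridge; its underside rests 8 mm above this point, so the fuse must lift it 3 mm. Pushing the fuse under it peaks at about 5 to 14 N, sliding on takes about 4 to 9 N, so a rise in force here is not yet the stop.
- stop: Fixed, rigid red end stop with a copper face 22 mm wide. Origin at the middle of that face, at the lying fuse's axis height; x points out of the face to the groove's open end. Its place varies (tester x = -115 to -95 mm). A fuse pressed home has its middle 63.5 mm from the face. A force over 15 N on it spoils it; a press of 6 to 10 N (on top of the sliding drag) is right.
- multimeter: Loose multimeter, black and yellow, 150 x 75 x 32 mm, origin at the centre of its underside; leave alone.
- relay: Loose relay with a clear cover, 35 x 28 x 50 mm, origin at the centre of its underside; leave alone.
- screwdriver: Loose screwdriver lying on the bench; leave alone.
- spray: Loose blue bottle 56 mm in diameter, 150 mm high, origin at the centre of its underside; leave alone.
- tape: Loose grey roll of tape lying flat, 90 mm in diameter, 19 mm high, origin at the centre of its underside; leave alone.
Not all that is in view belongs to the job. Leave any pink look-alike of the fuse_white alone.

How it is judged:
By the outcome, as a careful person would: the job done as asked, in the order asked, and still so for the second after the job is handed in, with the robot touching nothing.
It also fails if it takes over 67 s, if anything falls off the work surface, if the arm or the gripper's body presses on something with over 40 N, if the wrist force passes 120 N, or if a joint passes its speed limit or range.

## Working session

There is one attempt and no reset: what is moved stays moved. The work goes in short steps, Python scripts to look and compute and a tool call to move; the robot and the scene stay as the last step left them, time stands still between calls to the robot, and variables do not carry over. Pictures are saved under pics/ and viewed, at most 11 in all, crops included, and the job is handed in when it is done.

Besides the shell and the picture viewer there is one more tool, called after "Call:" by a JSON object that holds its "op" and its "data". play_rows: Moves the arm, as the interface text tells. Its arguments: {"type":"object","properties":{"steps":{"type":"array","items":{"type":"array","items":{"type":"array","items":{"type":"number"}}}},"gripper":{"type":"number"},"squeeze":{"type":"number"}},"required":["steps"]}

```bash
mkdir -p pics
cat > h.py <<'E'
import numpy as np, cv2
from scipy.spatial.transform import Rotation as R
from workcell import bot
def cam(n):
    c=bot.camera(n); c['f']=210/np.tan(np.radians(c['vfov']/2)); c['R']=R.from_euler('xyz',c['attitude'],degrees=True).as_matrix(); return c
def ray(c,u,v):
    return c['R']@np.array([(u-c['cx'])/c['f'],(v-c['cy'])/c['f'],1.])
def plane(c,u,v,z):
    d=ray(c,u,v); o=np.array(c['xyz']); return o+d*(z-o[2])/d[2]
def proj(c,p):
    q=c['R'].T@(np.array(p)-c['xyz']); return c['cx']+c['f']*q[0]/q[2], c['cy']+c['f']*q[1]/q[2]
E
python3 - <<'E'
from h import *
import pickle
D={n:cam(n) for n in('scene','side','wrist')}
pickle.dump(D,open('d.pkl','wb'))
for n,c in D.items(): print(n,c['xyz'],c['attitude'],c['vfov'],c['cx'],c['cy'])
cv2.imwrite('pics/a.png',D['scene']['img']);cv2.imwrite('pics/b.png',D['side']['img']);cv2.imwrite('pics/c.png',D['wrist']['img'])
print(bot.get_obs(), bot.hold_point_z)
E
```

```text
scene [ 0.91276778 -0.43975539  0.98363969] [-1.46648643e+02  3.53171398e-02  3.61702781e+01] 54.22210399187163 276.4655543809497 207.33822814852556
side [0.33147874 0.8593483  0.787475  ] [-131.99149911    0.66614599 -165.96493506] 54.056973001577816 280.32313914425856 209.16196020672217
wrist [0.54996264 0.06894287 0.37362653] [1.64152413e+02 9.58649049e-02 5.34030058e-02] 59.80604227805646 274.5702359641141 204.1986748257876
{'time': 0.15, 'q': array([ 6.69768589e-04,  5.00491020e+00,  1.00472045e+01,  9.50979957e+01,
       -3.34015442e-04,  9.00000245e+01]), 'qd': array([-3.13088412e-02, -1.05258658e-01,  9.55517691e-02, -3.81558468e-02,
        6.52468617e-05,  2.05672452e-02]), 'joint_efforts': array([-3.04631758e-03, -5.20762289e+01,  4.65044117e+01,  1.38444663e-02,
       -2.16874664e-04, -1.82086734e-05]), 'ee_pos': array([5.49852061e-01, 4.76613182e-06, 2.30756647e-01]), 'tcp_rot': array([-1.79944299e+02,  3.34039116e-04,  9.00006456e+01]), 'wrist_force': array([0.53116078, 0.06239073, 0.03850425]), 'torque': array([-0.02518579,  0.01354277,  0.02055121]), 'grasp_force': 0.0, 'opening': 0.08510298445994713} 0.0187
```

View pics/a.png

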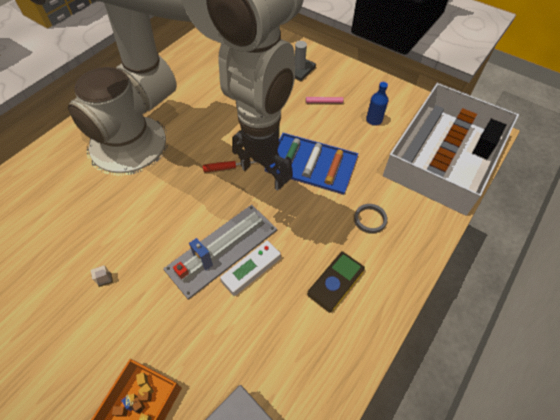

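View pics/b.png

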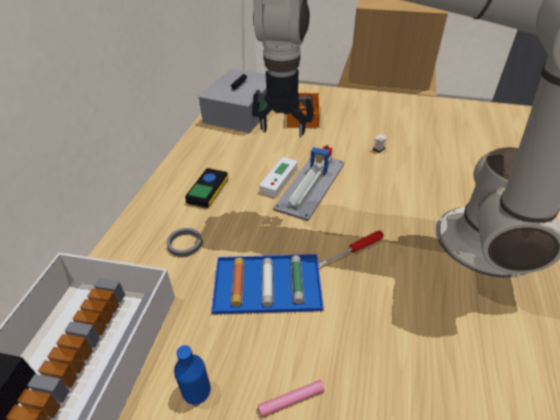

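Scene: the tray is at about (318,162), with the white fuse in the middle at (313,160), green at (290,150) and brown at (335,167). The tester's open end is at about (262,218) and its red stop at (180,268).
Candidates: tray white (side 267,282), pink loose rod (side 290,398), green (297,278), brown (238,281). The one at side (267,282) is white with steel caps and lies in the tray, so it fits. I'll confirm it in a crop.

Run:
```python
from h import *
import pickle
D=pickle.load(open('d.pkl','rb'))
s,c=D['side'],D['scene']
a=cv2.resize(s['img'][240:320,205:330],None,fx=4,fy=4,interpolation=cv2.INTER_CUBIC)
b=cv2.resize(c['img'][200:300,160:285],None,fx=6,fy=6,interpolation=cv2.INTER_CUBIC)
d=cv2.resize(s['img'][140:220,265:350],None,fx=6,fy=6,interpolation=cv2.INTER_CUBIC)
cv2.imwrite('pics/t1.png',b)
o=np.zeros((600,800,3),np.uint8); o[:320,:500]=a
d=cv2.resize(s['img'][140:220,270:345],None,fx=3.5,fy=3.5,interpolation=cv2.INTER_CUBIC);o[320:600,:d.shape[1]]=d
cv2.imwrite('pics/t2.png',o)
for n,m0 in(('side',s),('scene',c)):
    hsv=cv2.cvtColor(m0['img'],cv2.COLOR_BGR2HSV)
    x=cv2.inRange(hsv,(105,150,60),(125,255,255))
    cs,_=cv2.findContours(x,cv2.RETR_EXTERNAL,cv2.CHAIN_APPROX_SIMPLE)
    k=max(cs,key=cv2.contourArea); r=cv2.boxPoints(cv2.minAreaRect(k))
    h=cv2.convexHull(k); q=cv2.approxPolyDP(h,6,True)[:,0]
    print(n,[(p.tolist(),plane(m0,*p,0.012).round(3).tolist()) for p in q])
    msk=np.zeros(x.shape,np.uint8); cv2.fillConvexPoly(msk,h,255)
    w=cv2.inRange(hsv,(0,0,150),(180,60,255))&cv2.erode(msk,np.ones((5,5)))
    cs,_=cv2.findContours(w,cv2.RETR_EXTERNAL,cv2.CHAIN_APPROX_SIMPLE)
    for k in cs:
        if cv2.contourArea(k)>30:
            bx=cv2.minAreaRect(k); p=cv2.boxPoints(bx); p=np.roll(p,0,0)
            e=[(p[i]+p[(i+1)%4])/2 for i in range(4)]
            l=max([(e[0],e[2]),(e[1],e[3])],key=lambda t:np.linalg.norm(t[0]-t[1]))
            A,B=[plane(m0,*t,0.018) for t in l]
            print(' white',bx,A.round(3),B.round(3),((A+B)/2).round(4),np.linalg.norm(A-B),np.degrees(np.arctan2(*(B-A)[1::-1])))
    rd=cv2.inRange(hsv,(0,170,100),(6,255,255))
    cs,_=cv2.findContours(rd,cv2.RETR_EXTERNAL,cv2.CHAIN_APPROX_SIMPLE)
    print([(cv2.boundingRect(k)) for k in cs if cv2.contourArea(k)>15])
```

```text
side [([315, 255], [0.423, 0.172, 0.012]), ([321, 309], [0.381, 0.326, 0.012]), ([212, 311], [0.615, 0.387, 0.012]), ([219, 258], [0.654, 0.237, 0.012])]
 white ((267.0, 279.5), (41.0, 8.0), 90.0) [0.535 0.218 0.018] [0.503 0.335 0.018] [0.5188 0.2763 0.018 ] 0.12134115771428428 105.41353115712253
[(350, 231, 33, 21)]
scene [([301, 139], [0.444, 0.333, 0.012]), ([356, 154], [0.617, 0.381, 0.012]), ([343, 192], [0.66, 0.233, 0.012]), ([293, 177], [0.511, 0.193, 0.012])]
 white ((312.052490234375, 158.52296447753906), (5.897762298583984, 28.744434356689453), 23.629377365112305) [0.505 0.337 0.018] [0.534 0.229 0.018] [0.5193 0.2826 0.018 ] 0.11209128122089805 -74.86513886072677
[(174, 262, 13, 14), (203, 162, 33, 9)]
```

View pics/t1.png

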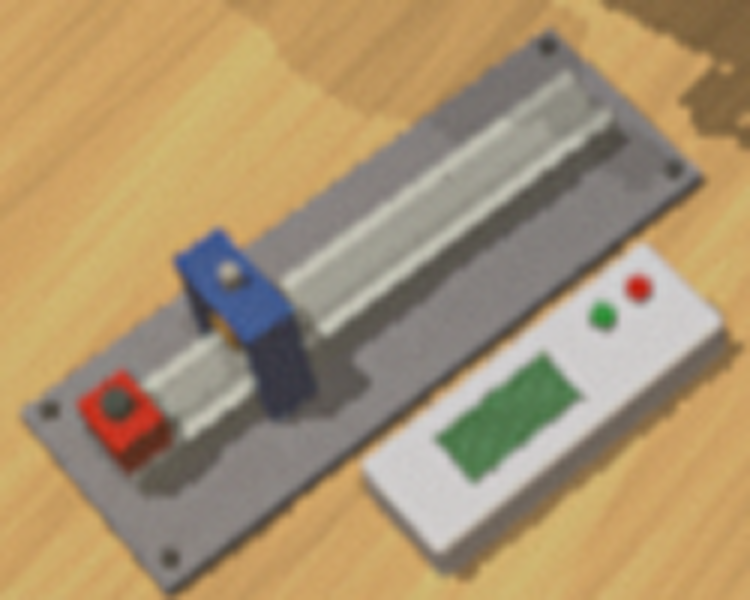

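View pics/t2.png

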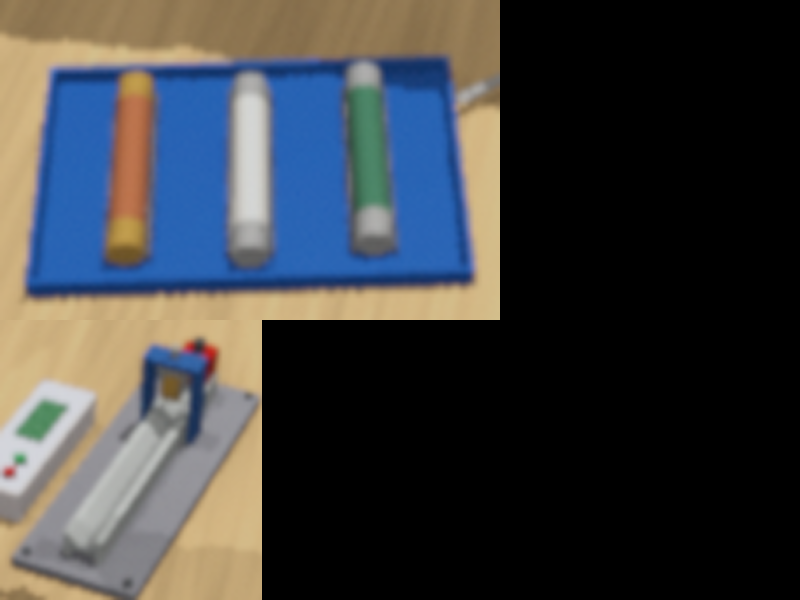

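Run:
```python
from h import *
import pickle
D=pickle.load(open('d.pkl','rb'))
c,s=D['scene'],D['side']
P=[plane(c,160+u/6,200+v/6,0.012)[:2] for u,v in((548,30),(705,182),(170,590),(22,412))]
S=[plane(s,270+u/3.5,140+(v-320)/3.5,0.012)[:2] for u,v in((135,598),(14,562))]
print(np.round(P,4),np.round(S,4))
P=np.array(P);C=P.mean(0);e=(P[0]+P[1]-P[2]-P[3])/2;print('centre',C,'len',np.linalg.norm(e),'w',np.linalg.norm(P[0]-P[1]),'yaw',np.degrees(np.arctan2(e[1],e[0])))
ye=np.degrees(np.arctan2(e[1],e[0])); ex=e/np.linalg.norm(e)
# bore edges near open end on shoulder z=.0355
G=[plane(c,160+u/6,200+v/6,0.0355)[:2] for u,v in((570,72),(612,115))]; print('mouth scene',np.mean(G,0),'expected',C+ex*.13)
G=[plane(c,160+u/6,200+v/6,0.0355)[:2] for u,v in((150,383),(183,432))];print('near stop',np.mean(G,0),[(g-C)@ex for g in G])
```

```text
[[ 0.4724  0.0404]
 [ 0.5816  0.017 ]
 [ 0.5178 -0.2702]
 [ 0.4115 -0.2487]] [[0.4637 0.0487]
 [0.5665 0.0297]]
centre [ 0.49584133 -0.11537338] len 0.29479486824141365 w 0.11165943036317641 yaw 77.80204548295207
mouth scene [0.52020685 0.01297158] expected [0.52330902 0.01169167]
near stop [ 0.47118271 -0.21599248] [np.float64(-0.10227432080775054), np.float64(-0.10484084228762969)]
```

Call:
{"op": "play_rows", "data": {"steps": [[[0.041,-0.005,0,-0.06],[0.041,-0.005,0,-0.06],[0.041,-0.005,0,-0.06],[0.041,-0.005,0,-0.06],[0.041,-0.005,0,-0.02]]], "gripper": 0.05}}

```text
time: 0.57
ee_pos: [0.5001, 0.2015, 0.2309]
tcp_rot: [-180.0, 0.0, 105.1]
wrist_force: [1.4, 0.3, 0.8]
opening: 0.0502
grasp_force: 0.0
```

Call:
{"op": "play_rows", "data": {"steps": [[[0.02,0.01,0.015,0],[0.02,0.01,0.015,0],[0.02,0.01,0.015,0],[0.01,0.0085,0.015,0],[0,0,0.01,0]]]}}

```text
time: 0.98
ee_pos: [0.5198, 0.2793, 0.1588]
tcp_rot: [-179.9, 0.0, 105.0]
wrist_force: [0.4, 0.0, 0.1]
opening: 0.0498
grasp_force: 0.0
```

Run:
```python
from h import *
o=bot.get_obs(); print(o['ee_pos'],o['tcp_rot'])
c=cam('wrist'); cv2.imwrite('pics/w1.png',c['img'])
print(proj(c,[*o['ee_pos'][:2],0.015]))
hsv=cv2.cvtColor(c['img'],cv2.COLOR_BGR2HSV)
w=cv2.inRange(hsv,(0,0,120),(180,70,255)); 
cs,_=cv2.findContours(w,cv2.RETR_EXTERNAL,cv2.CHAIN_APPROX_SIMPLE)
for k in cs:
    if cv2.contourArea(k)>400:
        bx=cv2.minAreaRect(k); p=cv2.boxPoints(bx)
        e=[(p[i]+p[(i+1)%4])/2 for i in range(4)]
        l=max([(e[0],e[2]),(e[1],e[3])],key=lambda t:np.linalg.norm(t[0]-t[1]))
        A,B=[plane(c,*t,0.02) for t in l]
        print(bx,A.round(4),B.round(4),((A+B)/2).round(4),np.linalg.norm(A-B),np.degrees(np.arctan2(*(B-A)[1::-1])))
```

```text
[0.51983757 0.27928407 0.15878789] [-1.79885924e+02  8.61347189e-03  1.05018683e+02]
(np.float64(275.1245324131067), np.float64(189.3869297798924))
((531.0678100585938, 319.58258056640625), (87.07136535644531, 54.377506256103516), 36.573028564453125) [0.7272 0.241  0.02  ] [0.8096 0.2093 0.02  ] [0.7684 0.2252 0.02  ] 0.08833981628326744 -21.00366641599048
((91.35063171386719, 274.5601806640625), (88.68342590332031, 124.4847412109375), 59.931419372558594) [0.4276 0.2081 0.02  ] [0.3466 0.1257 0.02  ] [0.3871 0.1669 0.02  ] 0.11557030811683394 -134.55558009644912
((275.5, 185.0), (160.0, 31.0), 90.0) [0.503  0.3429 0.02  ] [0.5369 0.2174 0.02  ] [0.5199 0.2801 0.02  ] 0.1299979304766956 -74.8856507511506
((548.0, 124.5), (59.0, 22.0), 90.0) [0.6953 0.4021 0.02  ] [0.7152 0.3623 0.02  ] [0.7053 0.3822 0.02  ] 0.04446302104045292 -63.385728032457195
```

View pics/w1.png

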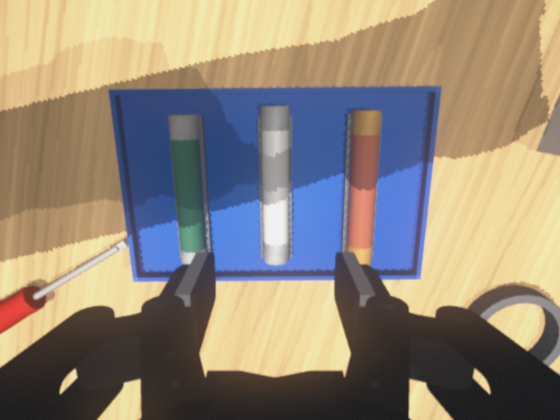

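The wrist view shows the white fuse at (275,185), between the fingers, with green and brown clear on each side.

Call:
{"op": "play_rows", "data": {"steps": [[[0.0008,0,0.03,0],[0,0,0.03,0],[0,0,0.03,0],[0,0,0.03,0],[0,0,0.015,0]]]}}

```text
time: 1.45
ee_pos: [0.5183, 0.2763, 0.0231]
tcp_rot: [-179.8, 0.1, 104.8]
wrist_force: [-0.1, -0.7, -0.2]
opening: 0.0501
grasp_force: 0.0
```

Call:
{"op": "play_rows", "data": {"steps": [[[0,0,0.006,0],[0,0,0.003,0],[0,0,0.0023,0],[0,0,0,0],[0,0,0,0]]]}}

```text
time: 1.87
ee_pos: [0.5205, 0.2784, 0.0165]
tcp_rot: [179.9, -0.0, 104.9]
wrist_force: [0.1, 0.2, 0.0]
opening: 0.0502
grasp_force: 0.0
```

Call:
{"op": "play_rows", "data": {"steps": [[[0,0,0,0],[0,0,0,0],[0,0,0,0],[0,0,0,0],[0,0,0,0]]], "gripper": 0.015, "squeeze": 40}}

```text
time: 2.28
ee_pos: [0.5203, 0.2784, 0.016]
tcp_rot: [179.9, -0.0, 104.9]
wrist_force: [-0.8, -0.4, 6.3]
opening: 0.0195
grasp_force: 39.2
```

Call:
{"op": "play_rows", "data": {"steps": [[[0,0,0,0],[0,0,0,0],[0,0,0,0],[0,0,0,0],[0,0,0,0]]]}}

```text
time: 2.7
ee_pos: [0.5203, 0.2784, 0.016]
tcp_rot: [179.9, -0.0, 104.9]
wrist_force: [-1.2, -0.6, 5.8]
opening: 0.0193
grasp_force: 39.2
```

Grip opening is 19.3 mm, so the pads are above the axis. I'll reopen and go about 7 mm lower.

Call:
{"op": "play_rows", "data": {"steps": [[[0,0,0,0],[0,0,0,0],[0,0,0,0],[0,0,0,0],[0,0,0,0]]], "gripper": 0.05}}

```text
time: 3.12
ee_pos: [0.5197, 0.2781, 0.0148]
tcp_rot: [-180.0, 0.0, 104.9]
wrist_force: [0.2, 1.1, 0.5]
opening: 0.0498
grasp_force: 0.0
```

Call:
{"op": "play_rows", "data": {"steps": [[[0,0,0.002,0],[0,0,0.002,0],[0,0,0.003,0],[0,0,0,0],[0,0,0,0]]]}}

```text
time: 3.53
ee_pos: [0.5196, 0.278, 0.0076]
tcp_rot: [-180.0, 0.0, 104.9]
wrist_force: [-0.9, 0.0, -0.3]
opening: 0.0506
grasp_force: 0.0
```

Call:
{"op": "play_rows", "data": {"steps": [[[0,0,0,0],[0,0,0,0],[0,0,0,0],[0,0,0,0],[0,0,0,0]]], "gripper": 0.015, "squeeze": 40}}

```text
time: 3.95
ee_pos: [0.5203, 0.2783, 0.0084]
tcp_rot: [179.9, -0.0, 104.9]
wrist_force: [3.1, 0.7, 1.3]
opening: 0.0242
grasp_force: 39.3
```

Call:
{"op": "play_rows", "data": {"steps": [[[0,0,0,0],[0,0,0,0],[0,0,0,0],[0,0,0,0],[0,0,0,0]]]}}

```text
time: 4.37
ee_pos: [0.5203, 0.2783, 0.0084]
tcp_rot: [179.9, -0.0, 104.9]
wrist_force: [4.2, 0.2, 3.9]
opening: 0.0238
grasp_force: 39.8
```

Call:
{"op": "play_rows", "data": {"steps": [[[0,0,-0.005,0],[0,0,-0.01,0],[0,0,-0.015,0],[0,0,-0.02,0],[0,0,-0.02,0]]]}}

```text
time: 4.78
ee_pos: [0.5184, 0.2776, 0.0778]
tcp_rot: [-179.8, 0.0, 104.9]
wrist_force: [0.1, 1.3, -1.7]
opening: 0.0203
grasp_force: 44.7
```

Call:
{"op": "play_rows", "data": {"steps": [[[0,0,-0.02,0],[0,0,-0.01,0],[0,0,0,0],[0,0,0,0],[0,0,0,0]]]}}

```text
time: 5.2
ee_pos: [0.5191, 0.2778, 0.1064]
tcp_rot: [-179.9, 0.0, 104.9]
wrist_force: [0.3, 0.6, -1.4]
opening: 0.0202
grasp_force: 44.7
```

Run:
```python
from h import *
o=bot.get_obs(); print(o['ee_pos'],o['tcp_rot'],o['opening'],o['wrist_force'])
a=cam('wrist'); b=cam('side')
i=np.vstack([a['img'][100:400,80:480], cv2.resize(b['img'][150:300,180:380],(400,300))])
cv2.imwrite('pics/g1.png',i)
```

```text
[0.51910901 0.27779396 0.10638317] [-1.79866486e+02  2.78353110e-02  1.04897889e+02] 0.020160927293562943 [ 0.30783581  0.57195371 -1.39385059]
```

View pics/g1.png

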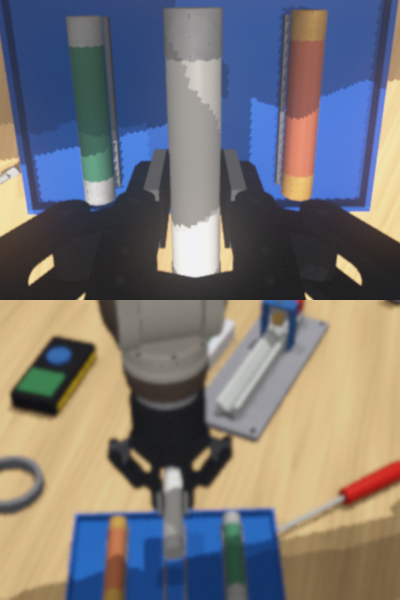

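The fuse is held level and centred between the pads, and the other two are undisturbed. I'll carry it to above the groove's open end.

Call:
{"op": "play_rows", "data": {"steps": [[[0,0,-0.008,0.1],[0,0,-0.008,0.1],[0,0,-0.008,0.1],[0,0,-0.008,0.1],[0,0,0,0.07]]]}}

```text
time: 5.72
ee_pos: [0.5199, 0.2782, 0.1406]
tcp_rot: [180.0, -0.0, 77.7]
wrist_force: [0.3, -0.3, -1.8]
opening: 0.0202
grasp_force: 44.7
```

Call:
{"op": "play_rows", "data": {"steps": [[[-0.015,0.0028,0,0],[-0.03,0.005,0,0],[-0.035,0.006,0,0],[-0.035,0.006,0,0],[-0.035,0.006,0,0]]]}}

```text
time: 6.13
ee_pos: [0.5127, 0.124, 0.1388]
tcp_rot: [-179.9, 0.1, 78.1]
wrist_force: [1.1, -0.2, -1.5]
opening: 0.0202
grasp_force: 44.6
```

Call:
{"op": "play_rows", "data": {"steps": [[[-0.035,0.006,0,0],[-0.035,0.006,0,0],[-0.035,0.006,0,0],[-0.03,0.006,0,0],[-0.022,0.004,0,0]]]}}

```text
time: 6.55
ee_pos: [0.5073, -0.0363, 0.1391]
tcp_rot: [-179.9, 0.0, 78.0]
wrist_force: [0.4, 0.9, -1.8]
opening: 0.0203
grasp_force: 44.6
```

Call:
{"op": "play_rows", "data": {"steps": [[[-0.01,0.002,0,0],[-0.006,0.002,0,0],[0,0,0,0],[0,0,0,0],[0,0,0,0]]]}}

```text
time: 6.97
ee_pos: [0.509, -0.0489, 0.1398]
tcp_rot: [-180.0, -0.0, 78.0]
wrist_force: [0.4, -0.5, -1.7]
opening: 0.0202
grasp_force: 44.6
```

Run:
```python
from h import *
import pickle
o=bot.get_obs(); print(o['ee_pos'],o['tcp_rot'],o['opening'],o['wrist_force'])
a=cam('wrist');pickle.dump((a,o),open('w2.pkl','wb'))
cv2.imwrite('pics/w2.png',cv2.resize(a['img'],(800,600),interpolation=cv2.INTER_CUBIC))
```

```text
[ 0.50901453 -0.04888457  0.13977803] [-1.79976352e+02 -1.12632482e-02  7.80467879e+01] 0.02017463204687532 [ 0.36414583 -0.52511182 -1.69069233]
```

View pics/w2.png

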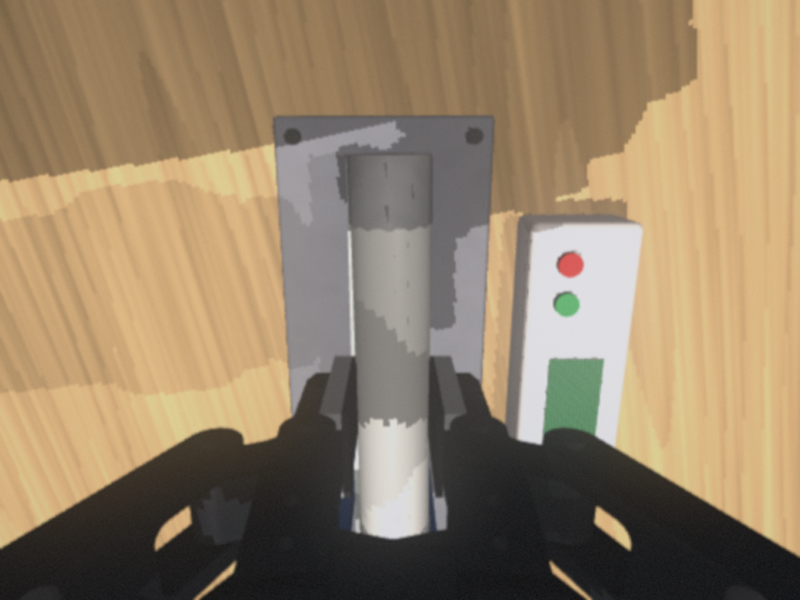

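The view shows the base end edge from (275,117) to (494,116) and its sides running down. The fuse at x≈390 hides most of the groove, and its upper cap end is at (390,155).

Run:
```python
from h import *
import pickle
c,o=pickle.load(open('w2.pkl','rb'))
k=560/800
T=R.from_euler('xyz',o['tcp_rot'],degrees=True).as_matrix()
def w(u,v,z):return plane(c,u*k,v*k,z)
L=[w(275,117,.012),w(291,415,.012)];Q=[w(494,116,.012),w(480,330,.012)]
for s in(L,Q): d=s[0]-s[1]; print(np.degrees(np.arctan2(d[1],d[0])))
print('corner width',np.linalg.norm(L[0]-Q[0])); d=Q[0]-L[0]; print('edge normal',np.degrees(np.arctan2(d[1],d[0]))+90)
M=(L[0]+Q[0])/2
for n,p in(('M',M),('L0',L[0]),('L1',L[1]),('Q0',Q[0]),('Q1',Q[1])): print(n,p.round(4),(T.T@(p-o['ee_pos'])).round(4))
# groove left shoulder edge visible x~351 at v 240..350 ; z .0355
for p in(w(350,240,.0355),w(353,345,.0355)): print('shoulder L',(T.T@(p-o['ee_pos'])).round(4))
# fuse edges, at axis height approx tcp z
for v in(230,400):
  a,b=[w(u,v,.139) for u in((355,431) if v==230 else (357,430))]; print('fuse',(T.T@(a-o['ee_pos'])).round(4),(T.T@(b-o['ee_pos'])).round(4))
print('capend',(T.T@(w(390,155,.145)-o['ee_pos'])).round(4))
```

```text
77.82670767294177
77.20211277233078
corner width 0.10788018557363827
edge normal 78.34693769772466
M [0.522 0.032 0.012] [ 0.0818 -0.0039  0.1278]
L0 [0.4692 0.0429 0.012 ] [ 0.0815 -0.0579  0.1278]
L1 [ 0.4347 -0.1171  0.012 ] [-0.0821 -0.0585  0.1278]
Q0 [0.5749 0.0211 0.012 ] [0.0821 0.05   0.1278]
Q1 [ 0.5501 -0.088   0.012 ] [-0.0298  0.0483  0.1278]
shoulder L [ 0.0245 -0.0203  0.1043]
shoulder L [-0.0294 -0.0199  0.1043]
fuse [ 0.0459 -0.0103  0.0008] [0.0459 0.0107 0.0008]
fuse [-0.0061 -0.0107  0.0008] [-0.0061  0.0115  0.0008]
capend [ 0.0662 -0.0006 -0.0052]
```

Call:
{"op": "play_rows", "data": {"steps": [[[-0.006,-0.002,0.01,0.004],[-0.006,-0.002,0.02,0],[0,0,0.02,0],[0,0,0.02,0],[0,0,0.015,0]]]}}

```text
time: 7.43
ee_pos: [0.5015, -0.0604, 0.0525]
tcp_rot: [-179.9, 0.0, 77.8]
wrist_force: [-0.5, -0.3, -1.7]
opening: 0.0206
grasp_force: 44.7
```

Call:
{"op": "play_rows", "data": {"steps": [[[0,0,0.004,0],[0,0,0,0],[0,0,0,0],[0,0,0,0],[0,0,0,0]]]}}

```text
time: 7.85
ee_pos: [0.5033, -0.0607, 0.0521]
tcp_rot: [179.9, -0.0, 77.8]
wrist_force: [0.4, -0.4, -0.6]
opening: 0.0205
grasp_force: 44.6
```

Run:
```python
from h import *
o=bot.get_obs(); print(o['ee_pos'],o['tcp_rot'],o['opening'],o['wrist_force'])
a=cam('wrist');b=cam('scene');s=cam('side')
i=np.hstack([a['img'][60:360,150:430], cv2.resize(b['img'][190:300,160:290],(390,330))[:300]])
j=cv2.resize(s['img'][130:230,255:355],(300,300))
o=np.zeros((600,670,3),np.uint8);o[:300]=i;o[300:,:300]=j
cv2.imwrite('pics/g2.png',o)
```

```text
[ 0.50326472 -0.06072462  0.05210512] [ 1.79896866e+02 -7.77404475e-03  7.77508147e+01] 0.020510255010173603 [ 0.42584735 -0.424238   -0.60628283]
```

View pics/g2.png

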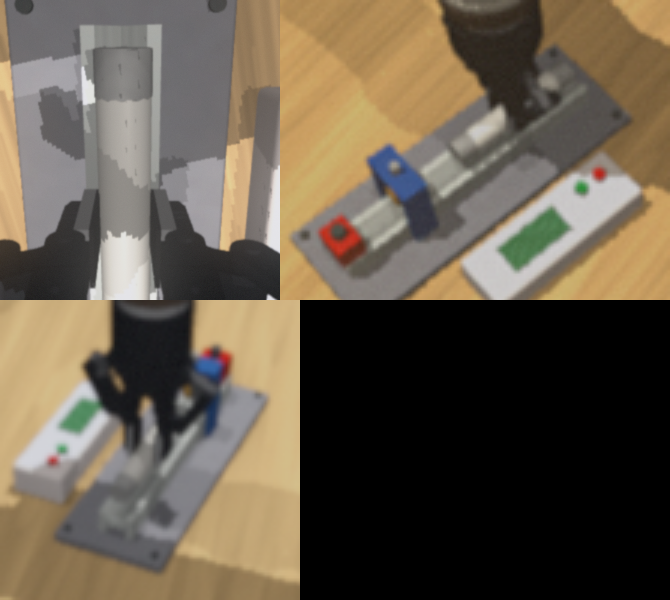

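The fuse sits centred over the groove: shoulders at x≈80–162, fuse at x≈93–153. I'll lower it, watching the force.

Call:
{"op": "play_rows", "data": {"steps": [[[0,0,0.002,0],[0,0,0.002,0],[0,0,0.002,0],[0,0,0,0],[0,0,0,0]]]}}

```text
time: 8.42
ee_pos: [0.5024, -0.0607, 0.0447]
tcp_rot: [-180.0, 0.0, 77.7]
wrist_force: [-0.1, -0.4, -1.9]
opening: 0.0202
grasp_force: 44.6
```

Call:
{"op": "play_rows", "data": {"steps": [[[0,0,0.002,0],[0,0,0.001,0],[0,0,0,0],[0,0,0,0],[0,0,0,0]]]}}

```text
time: 8.83
ee_pos: [0.5026, -0.0607, 0.042]
tcp_rot: [180.0, 0.0, 77.7]
wrist_force: [-0.9, 0.1, -1.3]
opening: 0.0203
grasp_force: 44.6
```

Call:
{"op": "play_rows", "data": {"steps": [[[0,0,0.001,0],[0,0,0.001,0],[0,0,0,0],[0,0,0,0],[0,0,0,0]]]}}

```text
time: 9.25
ee_pos: [0.5026, -0.0607, 0.04]
tcp_rot: [-180.0, -0.0, 77.7]
wrist_force: [0.5, 0.5, -1.6]
opening: 0.0199
grasp_force: 44.6
```

Call:
{"op": "play_rows", "data": {"steps": [[[0,0,0.001,0],[0,0,0.001,0],[0,0,0,0],[0,0,0,0],[0,0,0,0]]]}}

```text
time: 9.67
ee_pos: [0.5026, -0.0607, 0.038]
tcp_rot: [-180.0, 0.0, 77.7]
wrist_force: [0.8, -0.3, -2.2]
opening: 0.02
grasp_force: 44.6
```

Call:
{"op": "play_rows", "data": {"steps": [[[0,0,0.001,0],[0,0,0.001,0],[0,0,0,0],[0,0,0,0],[0,0,0,0]]]}}

```text
time: 10.08
ee_pos: [0.5025, -0.0607, 0.0359]
tcp_rot: [-180.0, -0.0, 77.7]
wrist_force: [-0.3, -0.5, -2.1]
opening: 0.02
grasp_force: 44.7
```

Call:
{"op": "play_rows", "data": {"steps": [[[0,0,0.001,0],[0,0,0,0],[0,0,0,0],[0,0,0,0],[0,0,0,0]]]}}

```text
time: 10.5
ee_pos: [0.5026, -0.0607, 0.0358]
tcp_rot: [180.0, -0.0, 77.7]
wrist_force: [-2.8, 0.3, 5.8]
opening: 0.0203
grasp_force: 49.0
```

Call:
{"op": "play_rows", "data": {"steps": [[[0,0,0.001,0],[0,0,0,0],[0,0,0,0],[0,0,0,0],[0,0,0,0]]]}}

```text
time: 10.92
ee_pos: [0.5027, -0.0607, 0.0357]
tcp_rot: [179.9, -0.0, 77.7]
wrist_force: [-7.1, 2.1, 14.6]
opening: 0.0202
grasp_force: 53.6
```

Seated: 14.6 N down with no more travel. I'll ease up, open and rise.

Call:
{"op": "play_rows", "data": {"steps": [[[0,-0.0005,-0.0015,0],[0,0,0,0],[0,0,0,0],[0,0,0,0],[0,0,0,0]]]}}

```text
time: 11.33
ee_pos: [0.5023, -0.0606, 0.0358]
tcp_rot: [180.0, -0.0, 77.7]
wrist_force: [-1.7, 0.1, 4.9]
opening: 0.0203
grasp_force: 48.5
```

Call:
{"op": "play_rows", "data": {"steps": [[[0,0,0,0],[0,0,0,0],[0,0,0,0],[0,0,0,0],[0,0,0,0]]], "gripper": 0.045}}

```text
time: 11.75
ee_pos: [0.502, -0.0606, 0.0353]
tcp_rot: [-180.0, 0.0, 77.7]
wrist_force: [0.1, -0.1, -0.2]
opening: 0.0451
grasp_force: 0.0
```

Call:
{"op": "play_rows", "data": {"steps": [[[0,0,-0.005,0],[0,0,-0.01,0],[0,0,-0.015,0],[0,0,-0.02,0],[0,0,-0.02,0]]]}}

```text
time: 12.17
ee_pos: [0.502, -0.0606, 0.107]
tcp_rot: [180.0, 0.0, 77.7]
wrist_force: [0.8, 0.2, -0.1]
opening: 0.0454
grasp_force: 0.0
```

Call:
{"op": "play_rows", "data": {"steps": [[[0.035,0,-0.01,0],[0.035,0,0,0],[0.03,0,0,0],[0.01,0,0,0],[0,0,0,0]]], "gripper": 0.0}}

```text
time: 12.58
ee_pos: [0.5259, 0.0489, 0.1163]
tcp_rot: [180.0, -0.0, 77.9]
wrist_force: [-0.0, -0.0, -0.1]
opening: -0.0
grasp_force: 0.0
```

Run:
```python
from h import *
import pickle
o=bot.get_obs(); print(o['ee_pos'],o['tcp_rot'],o['opening'],o['wrist_force'])
a=cam('wrist');b=cam('scene')
pickle.dump((a,b,o),open('w3.pkl','wb'))
i=np.zeros((600,800,3),np.uint8);i[:420,:400]=a['img'][:,80:480]; i[:400,400:800]=cv2.resize(b['img'][190:300,165:275],(400,400),interpolation=cv2.INTER_CUBIC)
cv2.imwrite('pics/g3.png',i)
```

```text
[0.52588012 0.0489164  0.11626922] [ 1.79961819e+02 -2.94967488e-02  7.79087303e+01] -3.182562003106706e-05 [-0.00553858 -0.03206447 -0.07294573]
```

View pics/g3.png

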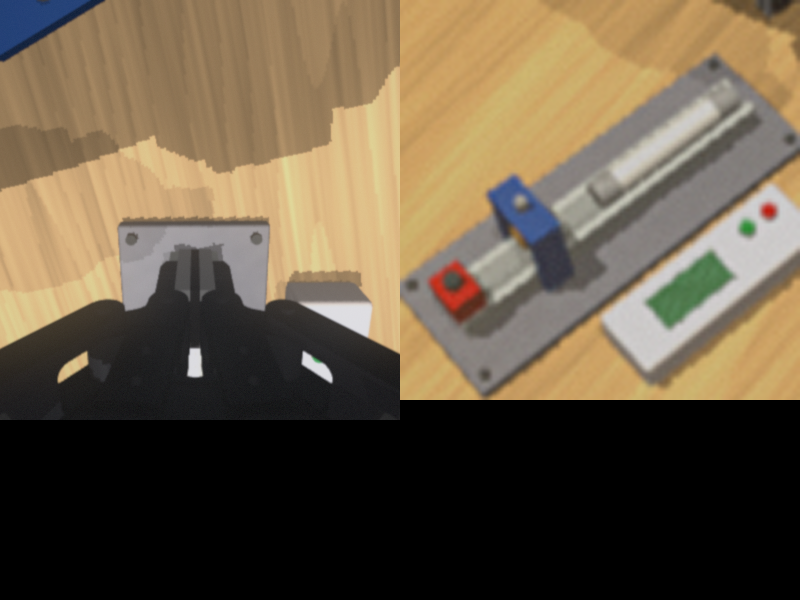

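The fuse lies in the groove, from about (605,185) to (722,92) in the right panel, with the gripper shut beyond the open end. I'll lower it and push from behind.

Call:
{"op": "play_rows", "data": {"steps": [[[0,0,0.02,0],[0,0,0.02,0],[0,0,0.02,0],[0,0,0.012,0],[0,0,0.002,0]]]}}

```text
time: 13.1
ee_pos: [0.524, 0.0457, 0.0393]
tcp_rot: [-179.8, 0.1, 77.7]
wrist_force: [-1.0, -0.5, -0.7]
opening: -0.0002
grasp_force: 0.0
```

Call:
{"op": "play_rows", "data": {"steps": [[[-0.004,0,0,0],[-0.004,0,0,0],[-0.004,0,0,0],[-0.004,0,0,0],[0,0,0,0]]]}}

```text
time: 13.52
ee_pos: [0.5223, 0.0305, 0.0423]
tcp_rot: [179.9, -0.0, 77.7]
wrist_force: [0.2, -0.5, 0.6]
opening: 0.0003
grasp_force: 0.0
```

Call:
{"op": "play_rows", "data": {"steps": [[[-0.002,0,0.001,0],[-0.002,0,0.0015,0],[-0.002,0,0,0],[-0.002,0,0,0],[0,0,0,0]]]}}

```text
time: 13.93
ee_pos: [0.5202, 0.0232, 0.0389]
tcp_rot: [-180.0, 0.0, 77.7]
wrist_force: [0.1, 0.6, 0.7]
opening: 0.0
grasp_force: 0.0
```

Call:
{"op": "play_rows", "data": {"steps": [[[-0.002,0,0,0],[-0.002,0,0,0],[-0.002,0,0,0],[-0.002,0,0,0],[0,0,0,0]]]}}

```text
time: 14.35
ee_pos: [0.5186, 0.0153, 0.039]
tcp_rot: [180.0, -0.0, 77.7]
wrist_force: [-1.4, 0.1, -0.3]
opening: 0.0001
grasp_force: 0.0
```

Call:
{"op": "play_rows", "data": {"steps": [[[-0.002,0,0,0],[-0.002,0,0,0],[-0.002,0,0,0],[-0.002,0,0,0],[0,0,0,0]]]}}

```text
time: 14.77
ee_pos: [0.5169, 0.0075, 0.039]
tcp_rot: [180.0, 0.0, 77.7]
wrist_force: [-0.7, 0.8, -0.5]
opening: 0.0
grasp_force: 0.0
```

Call:
{"op": "play_rows", "data": {"steps": [[[-0.002,0,0,0],[-0.002,0,0,0],[-0.002,0,0,0],[-0.002,0,0,0],[-0.002,0,0,0]]]}}

```text
time: 15.18
ee_pos: [0.5148, -0.0022, 0.0391]
tcp_rot: [180.0, -0.0, 77.7]
wrist_force: [0.6, 2.9, 0.7]
opening: -0.0
grasp_force: 0.9
```

Call:
{"op": "play_rows", "data": {"steps": [[[-0.002,0,0,0],[-0.002,0,0,0],[-0.002,0,0,0],[-0.002,0,0,0],[0,0,0,0]]]}}

```text
time: 15.6
ee_pos: [0.5131, -0.0102, 0.039]
tcp_rot: [180.0, 0.0, 77.7]
wrist_force: [0.0, 0.2, -0.1]
opening: 0.0001
grasp_force: 0.0
```

Run:
```python
from h import *
import pickle
o=bot.get_obs(); print(o['ee_pos'],o['tcp_rot'],o['wrist_force'])
b=cam('scene');s=cam('side')
pickle.dump((b,o),open('w4.pkl','wb'))
i=np.zeros((400,800,3),np.uint8);i[:,:400]=cv2.resize(b['img'][190:300,165:275],(400,400),interpolation=cv2.INTER_CUBIC);i[:,400:]=cv2.resize(s['img'][130:230,255:355],(400,400),interpolation=cv2.INTER_CUBIC)
cv2.imwrite('pics/g4.png',i)
```

```text
[ 0.5130791  -0.01017153  0.03901686] [1.79996299e+02 1.25673936e-02 7.77203664e+01] [ 0.03493867  0.20000044 -0.09340144]
```

View pics/g4.png

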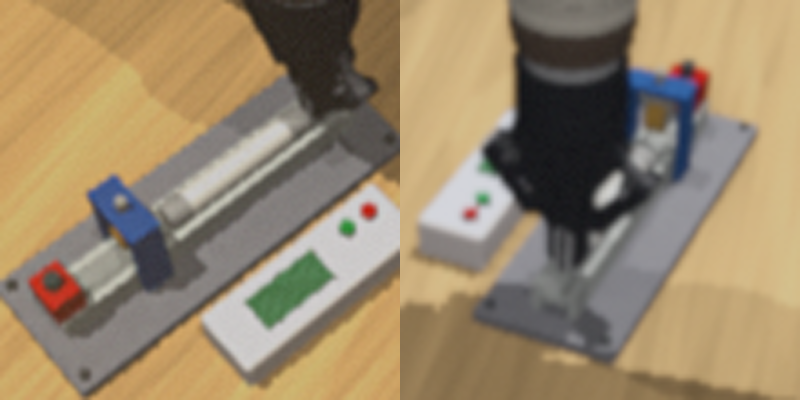

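The push works: the fuse's front end is at about (172,207) in the left panel, short of the bridge, and the stop face is at about (83,285).

Run:
```python
from h import *
import pickle
b,o=pickle.load(open('w4.pkl','rb'))
ex=np.array([np.cos(np.radians(77.8)),np.sin(np.radians(77.8))])
C=np.array([.4958,-.1154])
w=lambda u,v,z:plane(b,165+u*.275,190+v*.275,z)[:2]
for n,p in(('front',w(170,208,.043)),('stopshoulder',w(75,270,.0355)),('stopsh2',w(98,303,.0355)),('mouth end base',w(313,57,.012)),('bridge top',w(120,205,.092)),('tcp',o['ee_pos'][:2])): print(n,(p-C)@ex)
```

```text
front -0.024667863815838798
stopshoulder -0.10171980555784063
stopsh2 -0.10417316230149641
mouth end base 0.1452789061279326
bridge top -0.05911233957401733
tcp 0.1065034783204684
```

Call:
{"op": "play_rows", "data": {"steps": [[[-0.002,0,0,0],[-0.002,0,0,0],[-0.002,0,0,0],[-0.002,0,0,0],[0,0,0,0]]]}}

```text
time: 16.12
ee_pos: [0.5113, -0.018, 0.0389]
tcp_rot: [-180.0, 0.0, 77.7]
wrist_force: [0.0, -0.1, -0.3]
opening: -0.0002
grasp_force: 0.0
```

Call:
{"op": "play_rows", "data": {"steps": [[[-0.002,0,0,0],[-0.002,0,0,0],[-0.001,0,0,0],[-0.001,0,0,0],[0,0,0,0]]]}}

```text
time: 16.53
ee_pos: [0.5101, -0.0237, 0.039]
tcp_rot: [-180.0, 0.0, 77.7]
wrist_force: [-0.5, -0.5, -0.5]
opening: -0.0001
grasp_force: 0.0
```

Call:
{"op": "play_rows", "data": {"steps": [[[-0.001,0,0,0],[-0.001,0,0,0],[-0.001,0,0,0],[-0.001,0,0,0],[-0.001,0,0,0]]]}}

```text
time: 16.95
ee_pos: [0.5091, -0.0284, 0.039]
tcp_rot: [180.0, -0.0, 77.7]
wrist_force: [0.4, 1.9, 0.1]
opening: 0.0001
grasp_force: 0.6
```

Call:
{"op": "play_rows", "data": {"steps": [[[-0.001,0,0,0],[-0.001,0,0,0],[-0.001,0,0,0],[-0.001,0,0,0],[-0.001,0,0,0]]]}}

```text
time: 17.37
ee_pos: [0.5084, -0.0322, 0.0392]
tcp_rot: [180.0, -0.2, 77.8]
wrist_force: [0.8, 8.3, -0.0]
opening: -0.0001
grasp_force: 4.5
```

Call:
{"op": "play_rows", "data": {"steps": [[[-0.001,0,0,0],[-0.001,0,0,0],[-0.001,0,0,0],[-0.001,0,0,0],[-0.001,0,0,0]]]}}

```text
time: 17.78
ee_pos: [0.5074, -0.0372, 0.0392]
tcp_rot: [180.0, -0.1, 77.8]
wrist_force: [1.9, 7.9, 1.0]
opening: -0.0003
grasp_force: 4.0
```

Call:
{"op": "play_rows", "data": {"steps": [[[-0.001,0,0,0],[-0.001,0,0,0],[-0.001,0,0,0],[-0.001,0,0,0],[-0.001,0,0,0]]]}}

```text
time: 18.2
ee_pos: [0.5063, -0.0421, 0.0392]
tcp_rot: [180.0, -0.1, 77.8]
wrist_force: [1.4, 7.0, 0.0]
opening: 0.0001
grasp_force: 3.8
```

Call:
{"op": "play_rows", "data": {"steps": [[[-0.001,0,0,0],[-0.001,0,0,0],[-0.001,0,0,0],[-0.001,0,0,0],[-0.001,0,0,0]]]}}

```text
time: 18.62
ee_pos: [0.5052, -0.0471, 0.0392]
tcp_rot: [180.0, -0.1, 77.8]
wrist_force: [1.7, 7.6, 1.5]
opening: 0.0001
grasp_force: 3.7
```

Call:
{"op": "play_rows", "data": {"steps": [[[-0.001,0,0,0],[-0.001,0,0,0],[-0.001,0,0,0],[-0.001,0,0,0],[-0.001,0,0,0]]]}}

```text
time: 19.03
ee_pos: [0.5041, -0.052, 0.0392]
tcp_rot: [180.0, -0.1, 77.8]
wrist_force: [1.1, 7.3, 0.9]
opening: 0.0003
grasp_force: 3.6
```

Call:
{"op": "play_rows", "data": {"steps": [[[-0.001,0,0,0],[-0.001,0,0,0],[-0.001,0,0,0],[-0.001,0,0,0],[-0.001,0,0,0]]]}}

```text
time: 19.45
ee_pos: [0.5031, -0.0569, 0.0392]
tcp_rot: [180.0, -0.1, 77.8]
wrist_force: [1.7, 7.4, -0.1]
opening: 0.0001
grasp_force: 3.5
```

Call:
{"op": "play_rows", "data": {"steps": [[[-0.001,0,0,0],[-0.001,0,0,0],[-0.001,0,0,0],[-0.001,0,0,0],[-0.001,0,0,0]]]}}

```text
time: 19.87
ee_pos: [0.502, -0.0618, 0.0391]
tcp_rot: [180.0, -0.1, 77.8]
wrist_force: [1.9, 6.9, -0.7]
opening: -0.0001
grasp_force: 3.5
```

Call:
{"op": "play_rows", "data": {"steps": [[[-0.001,0,0,0],[-0.001,0,0,0],[-0.001,0,0,0],[-0.0005,0,0,0],[-0.0005,0,0,0]]]}}

```text
time: 20.28
ee_pos: [0.5012, -0.0657, 0.0391]
tcp_rot: [180.0, -0.1, 77.8]
wrist_force: [1.1, 6.9, 0.3]
opening: -0.0001
grasp_force: 3.4
```

Call:
{"op": "play_rows", "data": {"steps": [[[-0.0005,0,0,0],[-0.0005,0,0,0],[-0.0005,0,0,0],[-0.0005,0,0,0],[-0.0005,0,0,0]]]}}

```text
time: 20.7
ee_pos: [0.5007, -0.0682, 0.0391]
tcp_rot: [180.0, -0.1, 77.8]
wrist_force: [2.1, 6.8, -0.1]
opening: -0.0005
grasp_force: 3.4
```

Call:
{"op": "play_rows", "data": {"steps": [[[-0.0005,0,0,0],[-0.0005,0,0,0],[-0.0005,0,0,0],[0,0,0,0],[0,0,0,0]]]}}

```text
time: 21.12
ee_pos: [0.5003, -0.0697, 0.0391]
tcp_rot: [180.0, -0.1, 77.8]
wrist_force: [2.6, 5.4, -0.2]
opening: -0.0001
grasp_force: 3.1
```

Call:
{"op": "play_rows", "data": {"steps": [[[-0.0003,0,0,0],[-0.0003,0,0,0],[-0.0002,0,0,0],[-0.0002,0,0,0],[0,0,0,0]]]}}

```text
time: 21.53
ee_pos: [0.5001, -0.0707, 0.0391]
tcp_rot: [180.0, -0.1, 77.8]
wrist_force: [2.4, 6.5, 1.1]
opening: 0.0002
grasp_force: 3.3
```

Call:
{"op": "play_rows", "data": {"steps": [[[-0.0003,0,0,0],[-0.0003,0,0,0],[-0.0002,0,0,0],[-0.0002,0,0,0],[0,0,0,0]]]}}

```text
time: 21.95
ee_pos: [0.5, -0.0716, 0.0392]
tcp_rot: [180.0, -0.1, 77.8]
wrist_force: [2.3, 6.0, 0.3]
opening: 0.0001
grasp_force: 3.2
```

Call:
{"op": "play_rows", "data": {"steps": [[[-0.0003,0,0,0],[-0.0003,0,0,0],[-0.0002,0,0,0],[-0.0002,0,0,0],[0,0,0,0]]]}}

```text
time: 22.37
ee_pos: [0.4997, -0.0726, 0.0391]
tcp_rot: [180.0, -0.1, 77.8]
wrist_force: [2.6, 6.3, -0.7]
opening: 0.0001
grasp_force: 3.2
```

Call:
{"op": "play_rows", "data": {"steps": [[[-0.0003,0,0,0],[-0.0003,0,0,0],[-0.0002,0,0,0],[-0.0002,0,0,0],[0,0,0,0]]]}}

```text
time: 22.78
ee_pos: [0.4995, -0.0736, 0.0391]
tcp_rot: [180.0, -0.1, 77.8]
wrist_force: [2.1, 5.6, -0.1]
opening: -0.0002
grasp_force: 3.2
```

Call:
{"op": "play_rows", "data": {"steps": [[[-0.0003,0,0,0],[-0.0003,0,0,0],[-0.0002,0,0,0],[-0.0002,0,0,0],[0,0,0,0]]]}}

```text
time: 23.2
ee_pos: [0.4993, -0.0746, 0.0391]
tcp_rot: [180.0, -0.1, 77.8]
wrist_force: [2.6, 5.3, -1.0]
opening: -0.0001
grasp_force: 3.2
```

Call:
{"op": "play_rows", "data": {"steps": [[[-0.0003,0,0,0],[-0.0003,0,0,0],[-0.0002,0,0,0],[-0.0002,0,0,0],[0,0,0,0]]]}}

```text
time: 23.62
ee_pos: [0.4991, -0.0755, 0.0391]
tcp_rot: [180.0, -0.1, 77.8]
wrist_force: [3.1, 6.7, -1.1]
opening: 0.0002
grasp_force: 3.2
```

Call:
{"op": "play_rows", "data": {"steps": [[[-0.0003,0,0,0],[-0.0003,0,0,0],[-0.0002,0,0,0],[-0.0002,0,0,0],[0,0,0,0]]]}}

```text
time: 24.03
ee_pos: [0.4989, -0.0765, 0.0391]
tcp_rot: [180.0, -0.1, 77.8]
wrist_force: [2.5, 5.5, -0.4]
opening: -0.0001
grasp_force: 3.2
```

Call:
{"op": "play_rows", "data": {"steps": [[[-0.0003,0,0,0],[-0.0003,0,0,0],[-0.0002,0,0,0],[-0.0002,0,0,0],[0,0,0,0]]]}}

```text
time: 24.45
ee_pos: [0.4987, -0.0775, 0.0391]
tcp_rot: [180.0, -0.1, 77.8]
wrist_force: [2.2, 6.7, -0.7]
opening: 0.0001
grasp_force: 3.2
```

Call:
{"op": "play_rows", "data": {"steps": [[[-0.0003,0,0,0],[-0.0003,0,0,0],[-0.0002,0,0,0],[-0.0002,0,0,0],[0,0,0,0]]]}}

```text
time: 24.87
ee_pos: [0.4985, -0.0785, 0.0391]
tcp_rot: [180.0, -0.1, 77.8]
wrist_force: [1.5, 6.5, 0.5]
opening: 0.0002
grasp_force: 3.2
```

Call:
{"op": "play_rows", "data": {"steps": [[[-0.0003,0,0,0],[-0.0003,0,0,0],[-0.0002,0,0,0],[-0.0002,0,0,0],[0,0,0,0]]]}}

```text
time: 25.28
ee_pos: [0.4983, -0.0795, 0.0391]
tcp_rot: [180.0, -0.1, 77.8]
wrist_force: [1.9, 5.5, -0.4]
opening: -0.0
grasp_force: 3.2
```

Call:
{"op": "play_rows", "data": {"steps": [[[-0.0003,0,0,0],[-0.0003,0,0,0],[-0.0002,0,0,0],[-0.0002,0,0,0],[0,0,0,0]]]}}

```text
time: 25.7
ee_pos: [0.4981, -0.0805, 0.0391]
tcp_rot: [180.0, -0.1, 77.8]
wrist_force: [2.4, 5.4, 0.2]
opening: -0.0002
grasp_force: 3.2
```

Call:
{"op": "play_rows", "data": {"steps": [[[-0.0003,0,0,0],[-0.0003,0,0,0],[-0.0002,0,0,0],[-0.0002,0,0,0],[0,0,0,0]]]}}

```text
time: 26.12
ee_pos: [0.4978, -0.0814, 0.0391]
tcp_rot: [180.0, -0.1, 77.8]
wrist_force: [2.4, 4.8, -0.9]
opening: 0.0001
grasp_force: 3.2
```

Call:
{"op": "play_rows", "data": {"steps": [[[-0.0003,0,0,0],[-0.0003,0,0,0],[-0.0002,0,0,0],[-0.0002,0,0,0],[0,0,0,0]]]}}

```text
time: 26.53
ee_pos: [0.4977, -0.0824, 0.0391]
tcp_rot: [180.0, -0.1, 77.8]
wrist_force: [2.5, 6.3, -1.0]
opening: -0.0002
grasp_force: 3.2
```

Call:
{"op": "play_rows", "data": {"steps": [[[-0.0003,0,0,0],[-0.0003,0,0,0],[-0.0002,0,0,0],[-0.0002,0,0,0],[0,0,0,0]]]}}

```text
time: 26.95
ee_pos: [0.4974, -0.0834, 0.0391]
tcp_rot: [180.0, -0.1, 77.8]
wrist_force: [1.9, 5.9, -0.6]
opening: 0.0003
grasp_force: 3.2
```

Call:
{"op": "play_rows", "data": {"steps": [[[-0.0003,0,0,0],[-0.0003,0,0,0],[-0.0002,0,0,0],[-0.0002,0,0,0],[0,0,0,0]]]}}

```text
time: 27.37
ee_pos: [0.4972, -0.0844, 0.0391]
tcp_rot: [180.0, -0.1, 77.8]
wrist_force: [2.8, 6.0, -0.8]
opening: 0.0001
grasp_force: 3.2
```

Call:
{"op": "play_rows", "data": {"steps": [[[-0.0003,0,0,0],[-0.0003,0,0,0],[-0.0002,0,0,0],[-0.0002,0,0,0],[0,0,0,0]]]}}

```text
time: 27.78
ee_pos: [0.497, -0.0852, 0.0391]
tcp_rot: [180.0, -0.1, 77.8]
wrist_force: [2.5, 7.5, 0.6]
opening: 0.0
grasp_force: 3.6
```

Call:
{"op": "play_rows", "data": {"steps": [[[-0.0003,0,0,0],[-0.0002,0,0,0],[0,0,0,0],[0,0,0,0],[0,0,0,0]]]}}

```text
time: 28.2
ee_pos: [0.4971, -0.0852, 0.0392]
tcp_rot: [180.0, -0.2, 77.8]
wrist_force: [3.6, 9.3, 0.0]
opening: 0.0001
grasp_force: 5.0
```

Call:
{"op": "play_rows", "data": {"steps": [[[-0.0003,0,0,0],[-0.0002,0,0,0],[0,0,0,0],[0,0,0,0],[0,0,0,0]]]}}

```text
time: 28.62
ee_pos: [0.4971, -0.0853, 0.0392]
tcp_rot: [180.0, -0.2, 77.8]
wrist_force: [2.9, 12.0, -1.2]
opening: 0.0001
grasp_force: 6.3
```

Call:
{"op": "play_rows", "data": {"steps": [[[-0.0002,0,0,0],[-0.0002,0,0,0],[0,0,0,0],[0,0,0,0],[0,0,0,0]]]}}

```text
time: 29.03
ee_pos: [0.497, -0.0853, 0.0392]
tcp_rot: [180.0, -0.3, 77.8]
wrist_force: [4.5, 14.9, -0.3]
opening: -0.0002
grasp_force: 7.4
```

About 8 N is on the stop beyond the drag. I'll back off and retract.

Call:
{"op": "play_rows", "data": {"steps": [[[0,0,0,0],[0.001,0,0,0],[0.002,0,0,0],[0.005,0,0,0],[0.01,0,0,0]]]}}

```text
time: 29.45
ee_pos: [0.5, -0.0701, 0.039]
tcp_rot: [-180.0, 0.0, 77.7]
wrist_force: [-0.2, -0.7, -1.1]
opening: -0.0003
grasp_force: 0.0
```

Call:
{"op": "play_rows", "data": {"steps": [[[0.02,0,-0.01,0],[0.02,0,-0.03,0],[0.02,0,-0.03,0],[0.02,0,-0.03,0],[0,0,-0.02,0]]]}}

```text
time: 29.87
ee_pos: [0.518, 0.0114, 0.1618]
tcp_rot: [179.9, -0.1, 77.9]
wrist_force: [-0.1, -0.8, -0.2]
opening: -0.0002
grasp_force: 0.0
```

Call:
{"op": "play_rows", "data": {"steps": [[[0.03,0,0,0],[0.03,0,0,0],[0.02,0,0,0],[0,0,0,0],[0,0,0,0]]]}}

```text
time: 30.28
ee_pos: [0.534, 0.0878, 0.1587]
tcp_rot: [-180.0, 0.0, 77.9]
wrist_force: [-0.5, 0.4, -0.1]
opening: 0.0
grasp_force: 0.0
```

Run:
```python
from h import *
b=cam('scene');s=cam('side');print(bot.get_obs()['wrist_force'])
i=np.zeros((400,800,3),np.uint8);i[:,:400]=cv2.resize(b['img'][190:300,165:275],(400,400),interpolation=cv2.INTER_CUBIC);i[:,400:]=cv2.resize(s['img'][140:340,180:380],(400,400),interpolation=cv2.INTER_CUBIC)
cv2.imwrite('pics/g5.png',i)
```

```text
[ 0.23352545  0.39318917 -0.06116688]
```

View pics/g5.png

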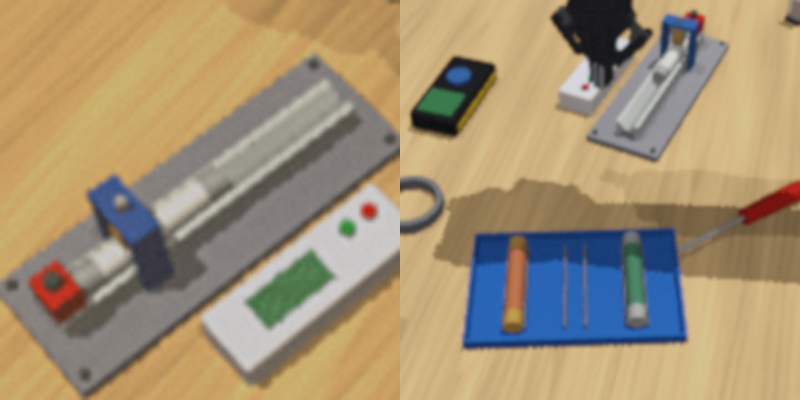

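The fuse runs from its tail at about (220,185), under the bridge, to the red stop at about (78,280). The tray still holds brown and green, and the gripper is clear.

```bash
python3 -c "
from workcell import bot
print(bot.job_done())"
```

```text
the job is handed in; nothing more can be done
None
```

The white fuse is in the groove under the roller, pushed home against the stop with about 8 N (wrist force less sliding drag) and released; the gripper is clear and the job was handed in at about 30 s.

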